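# Point out the short pipe stub, then log it

## Robot

A 7-joint arm with a two-finger parallel gripper is mounted at the origin on the work surface. World frame = base frame: x ahead of the robot, y to its left, z up, the work surface at z = 0. Lengths are in mm, angles in rad, forces in N, time in s.
With the tool pointing down it reaches from about 350 to 900 mm from the base axis. Payload 7.2 kg.
Tool frame: the origin (TCP) lies on the front face of the gripper's body, between the roots of the fingers; the fingertips stand 80 mm ahead of it and the grasp point (between the pads) lies 61 mm ahead of it; y points along the fingers, x is the direction in which the jaws open and shut, and the axes are right-handed (so a half turn about y gives the same grasp; the last joint's range is limited). The gripper opens to 88 mm and grips with 3 to 60 N. Pads are 20 mm wide; open, the fingers measure 115 mm over their backs; the gripper's body (75 mm by 178 mm) begins 61 mm behind the grasp point.
Start: joints at [1.282, 0.411, -0.013, 1.596, 0.006, 1.134, -0.082], TCP at [136.868, -609.831, 302.653] pointing down, gripper open.
Joint ranges: [-2.95, 2.95], [-0.29, 1.99], [-1.47, 1.44], [0.14, 2.54], [-1.03, 4.17], [0.13, 1.85], [-2.86, 2.86]. Speed limits (rad/s): [2.39, 2.39, 3.01, 3.01, 3.14, 3.14, 3.14].

## Interface

Orientations are given as a rotation vector (axis times angle).
In Python, from station import monitor, eyes, workorder gives the robot as it stands.
- The arm moves only by the shell command python3 -m crank 'ROWS' [FORCE]. ROWS is JSON, one flat list of numbers, 7 for each row, row after row: the shift along the tool's x, y, z in m, then the turn, a rotation vector about the tool's x, y, z in degrees, then the closure in counts, from 0 (fully open) to 255 (shut). In form: [dx, dy, dz, wx, wy, wz, hand, dx, dy, dz, wx, wy, wz, hand, ...]. A call has 1 to 12 rows; each row is the pose to reach, as a shift and turn from the pose commanded when the call began, along the tool's axes at that moment; what a row does not reach only later rows make up. A row lasts 1/12 s, in which the tool goes at most 41.7 mm and 7.16 degrees, less where a joint would pass 70% of its speed; a pose out of reach is approached as far as the arm can. A call with a gripper value outside its range is refused whole. The fingers move at their own pace and stop on an object; FORCE is the grip in N (left out, the last holds). Time passes only in rows, so rows that repeat a pose let the fingers close. It gives the time, the measured TCP pose, the force and the opening at its end, in the units of the state.
- monitor.observe(): the state, without advancing time (a new reading comes with each control period).
- eyes.capture(name): name is "scene" or "side" or "wrist"; returns a dict with "image" (384x512x3 uint8, blue, green, red), "fov_y" (degrees; the focal length in pixels is half the picture's height over the tangent of half this angle, whatever the lens; pixels are square), "cx", "cy" (the principal point, pixels), "distortion" ([k1, k2, p1, p2, k3] as OpenCV has them; the pictures are not rectified), "R" (3x3) and "t" (3): a world point X has camera coordinates R X + t. Camera axes: x right, y down, z forward; pixel columns grow to the right and rows downward; lengths in mm; the calibration is good to about 2 mm. A picture is of the moment at which its call begins. There is no depth.
- workorder.finish_job(): hands the job in, once; it reports no verdict.
Trained networks look in a picture, given as the dict that the camera call returned (one of the last four; its "shot" number tells which), for a name from the list of things; names that differ only in an ending like _2 or _b are one class to them, and where a whole thing is asked for, a point or a joint stands for the part that bears it (a point fixed in the world has none). Each returns a list of dicts, best first, with "score" (0 to 1); they miss things now and then, are a little off and sometimes report something else, mostly with a low value. They report only what shows in the picture. A call takes as long as a camera call. They do not tell look-alikes from the thing itself.
- eyes.find_in(label, picture): "uv" ([column, row] in pixels, amid what is visible of it).
The state is a dict: "clock": time; "qpos": joint angles; "joint_velocities": joint speeds; "effort": joint torques, N m; "tcp_pos": TCP position; "eef_rot": TCP orientation; "ft_force": force on the tool from outside, world axes, zero at the start; "wrist_torque": the same for the moment, N m; "opening": finger opening in mm.
Only numpy, scipy, OpenCV 4.12 (cv2) and the standard library are available. Lean on these libraries where they do the work, as an engineer would, in place of code of your own. Each camera call takes 0.05 s, during which the arm holds its last target.

## Task

One of the four pipe stubs standing on the plate was cut too short: point it out to the overhead camera by holding your fingertips straight above the centre of its open mouth, about two centimetres up, for two seconds, without touching any stub and without coming low over a good one. Then press the large button on the push-button station all the way down to log it, and let it spring back up. Do not press the small button, and do not move or pick up anything.

Things in the scene. Friction and masses are not known exactly. Their poses are not given: they have to be found in the camera images.
- short_stub: the stub that was cut short: bare light metal tube like the other three, 48 mm outside diameter, 36 mm bore, but only 45 mm tall, standing loose and upright on the plate; origin at the centre of its foot, z up its axis
- short_mouth (a point): centre of the open mouth of the short stub, on its axis at its top rim (45 mm above its foot)
- stub_a: full-length pipe stub, bare light metal, upright open tube 48 mm outside diameter, 36 mm bore, 80 mm tall, loose on the plate; origin at the centre of its foot, z up its axis
- stub_b: full-length pipe stub, bare light metal, upright open tube 48 mm outside diameter, 36 mm bore, 80 mm tall, loose on the plate; origin at the centre of its foot, z up its axis
- stub_c: full-length pipe stub, bare light metal, upright open tube 48 mm outside diameter, 36 mm bore, 80 mm tall, loose on the plate; origin at the centre of its foot, z up its axis
- mouth_a (a point): centre of the open mouth of stub_a, on its axis at its top rim (80 mm above its foot)
- mouth_b (a point): centre of the open mouth of stub_b, on its axis at its top rim (80 mm above its foot)
- mouth_c (a point): centre of the open mouth of stub_c, on its axis at its top rim (80 mm above its foot)
- plate: flat steel fit-up plate fixed to the table, 260 (its x) x 340 (its y) x 10 mm, on which the four stubs, nut and magnet square stand in any order; origin at the centre of its underside
- station: grey push-button station fixed to the table, 170 (its x) x 85 (its y) x 50 mm; origin at the centre of its underside; the large button sits at 40 mm along its -x, the small one at 45 mm along its +x, both pressed straight down
- log_button_top (a point): centre of the top of the large round black button (42 mm diameter), moves with it; it is pressed straight down
- log_button (a joint): travel of the large button in m: 0 = up, 0.006 = fully down; spring-loaded, about 5 N fully down, springs back up when let go; pressed counts beyond 0.004
- small_button (a joint): travel of the small black button (18 mm diameter) on the same station: 0 = up, 0.006 = down; not to be pressed
- nut: dark steel hexagon nut, 36 mm across flats, 18 mm high, lying on the plate; origin under its centre; to be left alone
- magnet: grey triangular welding magnet square, about 72 x 68 x 18 mm, lying flat on the plate; origin underneath near its middle; to be left alone
- mallet: rubber mallet lying on the table: head 64 mm diameter and 100 mm long across its +x end, wooden handle 24 mm thick along -x, 310 mm long in all; origin on the table under the handle; to be left alone
- level: orange spirit level standing on its edge, 230 (its x) x 22 x 45 mm high; origin under its centre; to be left alone
- screwdriver: screwdriver with a red handle lying on the table along its x, handle to -x, under 40 mm high; to be left alone
- wrench: flat steel wrench lying on the table along its x, under 20 mm high; to be left alone
There are look-alikes about, which are no part of the job. Leave any blue or pink look-alike of the stub_b alone.

How it is judged:
By the outcome, as a careful person would: the job done as asked, in the order asked, and still so for the second after the job is handed in, with the robot touching nothing.
It also fails if it takes over 45 s, if anything falls off the work surface, if the arm or the gripper's body presses on something with over 40 N, if the wrist force passes 120 N, or if a joint passes its speed limit or range.

## Working session

There is one attempt and no reset: what is moved stays moved. The work goes in short steps, Python scripts to look and compute and a shell command to move; the robot and the scene stay as the last step left them, time stands still between calls to the robot, and variables do not carry over. Pictures are saved under pics/ and viewed, and the job is handed in when it is done.

```bash
mkdir -p pics; ls; python3 - <<'E'
from station import monitor, eyes
import cv2,json
s=monitor.observe(); print({k:(v if not hasattr(v,'tolist') else v.tolist()) for k,v in s.items()})
import pickle
for n in ("scene","side","wrist"):
    d=eyes.capture(n); cv2.imwrite(f"pics/{n}0.png",d["image"]); pickle.dump(d,open(f"{n}0.pkl","wb"))
    print(n,d["fov_y"],d["cx"],d["cy"],d["distortion"],d["R"],d["t"])
    for l in ("short_stub","station","log_button","small_button","short_mouth"):
        print(l,[(r["uv"],round(r["score"],2)) for r in eyes.find_in(l,d)])
E
```

```text
pics
{'clock': 0.0, 'qpos': [1.2817854677900236, 0.41188168134547626, -0.012687716204910715, 1.5970624383680856, 0.005601546323897049, 1.134307313841519, -0.08220556105392095], 'joint_velocities': [-0.002881148002719241, -0.0008051382982805395, 2.8712037442192093e-06, -0.0003142023159231562, -0.0011808282614677343, 0.001804222008597058, -0.0002533770000027305], 'effort': [-0.0004180553605692694, -58.795377016067505, 0.6418049521744251, -29.106974601745605, -0.053841256303712726, 0.01823152822908014, 0.00011922384146600962], 'tcp_pos': [136.75503583171727, -609.4538645785639, 301.81293763778103], 'eef_rot': [-1.3046417566076451, 1.0459878376012868, -1.0437430548060074], 'ft_force': [0.09873758735017703, -0.4351099612444094, -0.3418284988366284], 'wrist_torque': [0.015746905185337893, -0.0579145744599905, -0.057804036280345736], 'opening': 87.77461078335584}
scene 43.18457736984925 258.06565051790807 192.94886965861622 [-0.07736221  0.          0.          0.          0.        ] [[-0.78760063  0.61575949 -0.02292353]
 [ 0.3355273   0.39736629 -0.85412029]
 [-0.51682364 -0.68039715 -0.
[... 394 characters left out ...]
879 -0.09213812 -0.00863519]
 [-0.05569517  0.67116025 -0.73921713]
 [ 0.07390567 -0.73556406 -0.67341181]] [ 577.82278244  131.37702786 1486.98533468]
short_stub [([277.0, 212.1], 0.46)]
station [([283.3, 162.2], 0.96)]
log_button [([280.5, 139.5], 0.59)]
small_button []
short_mouth [([276.5, 216.4], 0.72)]
wrist 60.1545882977642 251.37128197787075 194.66576393268448 [-0.07082078  0.          0.          0.          0.        ] [[ 2.19181589e-01 -9.75684064e-01  1.96863913e-04]
 [-9.36175930e-01 -2.10249479e-01  2.81726437e-01]
 [-2.74834604e-01 -6.19335475e-02 -9.59494750e-01]] [-624.51267206  -34.70682977  391.23475203]
short_stub []
station []
log_button []
small_button []
short_mouth []
```

```bash
python3 - <<'E'
import cv2
from scipy.spatial.transform import Rotation as R
print(R.from_rotvec([-1.3046417566076451, 1.0459878376012868, -1.0437430548060074]).as_matrix().round(3))
for n in ("scene","side","wrist"):
    im=cv2.imread(f"pics/{n}0.png"); cv2.imwrite(f"pics/{n}0b.png",cv2.resize(im,(800,600),interpolation=cv2.INTER_CUBIC))
E
```

```text
[[ 0.219 -0.     0.976]
 [-0.976  0.002  0.219]
 [-0.002 -1.    -0.   ]]
```

View pics/scene0.png

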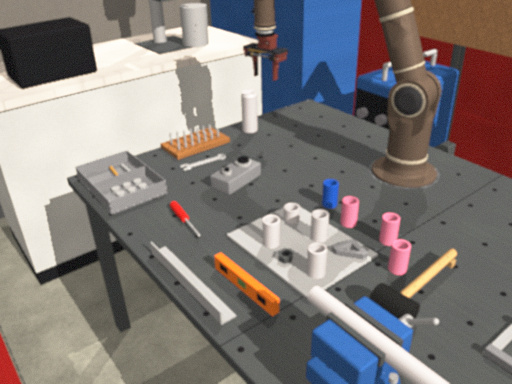

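View pics/side0.png

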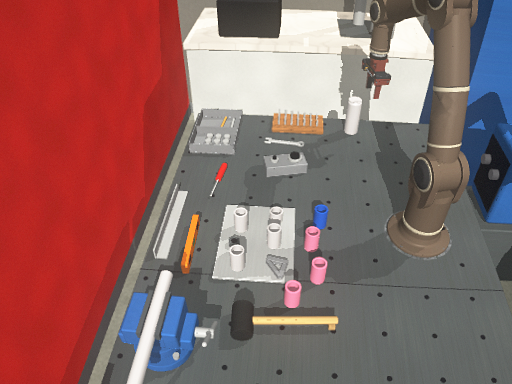

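View pics/wrist0.png

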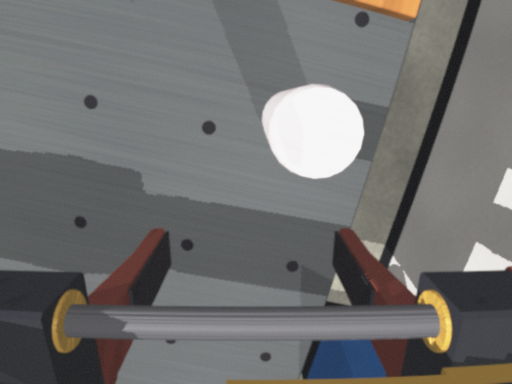

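```bash
python3 - <<'E'
import cv2,numpy as np
a=cv2.imread("pics/scene0.png")[145:285,200:400]; b=cv2.imread("pics/side0.png")[145:285,190:340]
cv2.imwrite("pics/c1.png",cv2.resize(a,None,fx=4,fy=4,interpolation=cv2.INTER_CUBIC)); cv2.imwrite("pics/c2.png",cv2.resize(b,None,fx=4,fy=4,interpolation=cv2.INTER_CUBIC))
E
```

```text
(no output)
```

View pics/c1.png

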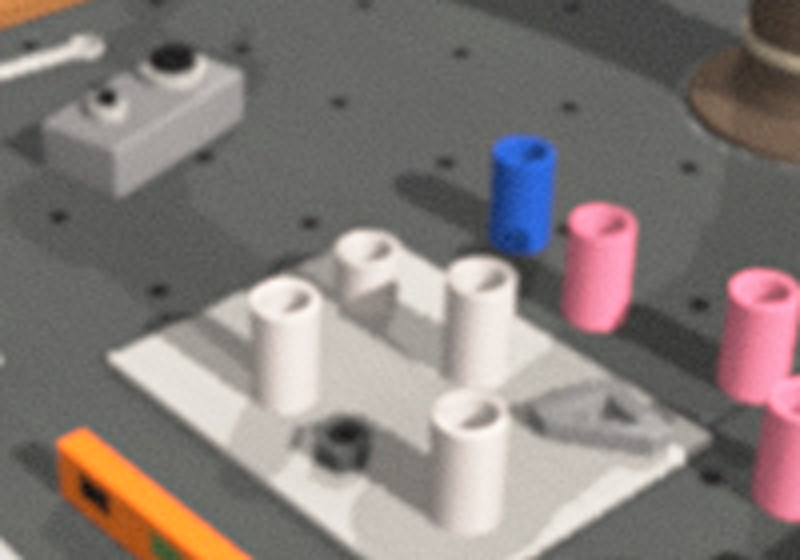

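View pics/c2.png

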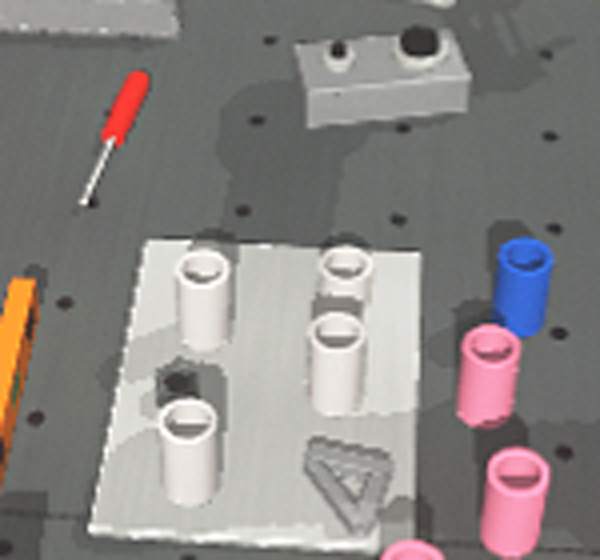

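```bash
cat > h.py <<'E'
import cv2,numpy as np,pickle
from scipy.optimize import least_squares
def K(d):
    f=d["image"].shape[0]/2/np.tan(np.radians(d["fov_y"]/2)); return np.array([[f,0,d["cx"]],[0,f,d["cy"]],[0,0,1]])
def proj(d,X):
    return cv2.projectPoints(np.float64(X).reshape(-1,1,3),cv2.Rodrigues(np.array(d["R"]))[0],np.float64(d["t"]),K(d),np.float64(d["distortion"]))[0].reshape(-1,2)
def tri(obs,z=None):
    n=2 if z is not None else 3
    full=lambda p: np.r_[p,z] if n==2 else p
    r=least_squares(lambda p: np.concatenate([(proj(d,full(p))-uv).ravel() for d,uv in obs]),np.r_[500.,0,50][:n])
    return full(r.x).round(1), r.fun.round(1)
E
python3 - <<'E'
from h import *
S=pickle.load(open("scene0.pkl","rb"));D=pickle.load(open("side0.pkl","rb"))
for n,a,b,z in [("short",(292,206.3),(276.5,211.2),55),("A",(271.2,219.3),(240.7,212),90),("B",(320.5,214.2),(274.2,228),90),("C",(317.5,247.5),(237,250),90),("log",(243.6,158.9),(295,155.5),65),("small",(227,169.5),(274.8,156.9),60)]:
    print(n,tri([(S,a),(D,b)]),tri([(S,a)],z)[0],tri([(D,b)],z)[0])
E
```

```text
short (array([512.7, -20.6,  49.2]), array([ 0.3,  0.6, -0. , -0.8])) [517.4 -16.9  55. ] [512.2 -10.6  55. ]
A (array([634. ,  30.3,  83.7]), array([ 0.2,  0.4, -0. , -0.5])) [639.1  35.7  90. ] [632.6  39.2  90. ]
B (array([514.1,  97.7,  83.9]), array([ 0.1,  0.2, -0. , -0.2])) [520.3 103.3  90. ] [513.7 104.5  90. ]
C (array([624.9, 201.3,  84.3]), array([ 0.3,  0.4,  0. , -0.6])) [629.5 204.8  90. ] [623.8 208.7  90. ]
log (array([ 455.6, -337. ,   63.3]), array([ 0.2,  0.4, -0. , -0.6])) [ 456.2 -337.6   65. ] [ 455.4 -330.6   65. ]
small (array([ 537.3, -321.9,   58.8]), array([-0. , -0.1,  0. ,  0.1])) [ 538.7 -319.7   60. ] [ 537.3 -320.9   60. ]
```

```bash
python3 - <<'E'
from h import *
W=pickle.load(open("wrist0.pkl","rb"))
R=np.array(W["R"]);C=-R.T@np.array(W["t"]);T=np.array([[.219,0,.976],[-.976,.002,.219],[-.002,-1,0]])
tcp=np.array([136.76,-609.45,301.8])
print("cam in tool",T.T@(C-tcp),"axis in tool",T.T@R[2])
for off in (0,-60,-120):
  for z in (300,380):
    # tcp at stub + off*toolz; predict pixel of mouths
    tc=np.r_[515,-14,z]+off*T[:,2]
    d=dict(W);d["t"]=-R@(C-tcp+tc)
    print(off,z,proj(d,[[515,-14,55],[635,35,90],[516,101,90],[627,205,90]]).round().tolist(), T.T@(tc-tcp))
E
```

```text
cam in tool [ -0.35511709 -83.45435343  77.08646567] axis in tool [ 0.00217735  0.95937088 -0.28180202]
0 300 [[251.0, 176.0], [225.0, 35.0], [127.0, 157.0], [25.0, 4.0]] [-498.32104    2.9909   499.56579]
0 380 [[251.0, 162.0], [231.0, 48.0], [153.0, 145.0], [73.0, 23.0]] [-498.48104  -77.0091   499.56579]
-60 300 [[251.0, 116.0], [224.0, -45.0], [121.0, 88.0], [18.0, -73.0]] [-498.32104    2.96462  439.53357]
-60 380 [[251.0, 113.0], [230.0, -13.0], [149.0, 90.0], [68.0, -38.0]] [-498.48104  -77.03538  439.53357]
-120 300 [[252.0, 50.0], [223.0, -128.0], [115.0, 13.0], [16.0, -147.0]] [-498.32104    2.93834  379.50135]
-120 380 [[251.0, 60.0], [230.0, -77.0], [145.0, 31.0], [64.0, -100.0]] [-498.48104  -77.06166  379.50135]
```

```bash
python3 -m crank '[0,-0.035,0,0,0,0,255, -0.02,-0.07,0.02,0,0,0,255, -0.045,-0.08,0.045,0,0,0,255, -0.07,-0.08,0.07,0,0,0,255, -0.095,-0.08,0.095,0,0,0,255, -0.12,-0.08,0.12,0,0,0,255, -0.145,-0.08,0.145,0,0,0,255, -0.17,-0.08,0.17,0,0,0,255, -0.195,-0.08,0.195,0,0,0,255, -0.22,-0.08,0.22,0,0,0,255, -0.245,-0.08,0.245,0,0,0,255, -0.27,-0.08,0.27,0,0,0,255]' 20
```

```text
clock: 1.9
tcp_pos: [341.7, -285.6, 383.0]
eef_rot: [-1.306, 1.044, -1.046]
ft_force: [0.2, -0.7, -0.2]
opening: 11.2
```

```bash
python3 -m crank '[-0.025,0,0.025,0,0,0,255, -0.05,0,0.05,0,0,0,255, -0.075,0,0.075,0,0,0,255, -0.1,0,0.1,0,0,0,255, -0.125,0,0.125,0,0,0,255, -0.15,0.01,0.15,0,0,0,255, -0.175,0.03,0.175,0,0,0,255, -0.195,0.05,0.195,0,0,0,255, -0.21,0.07,0.21,0,0,0,255, -0.228,0.08,0.23,0,0,0,255, -0.228,0.08,0.23,0,0,0,255, -0.228,0.08,0.23,0,0,0,255]'
python3 - <<'E'
from h import *
from station import eyes
for n in ("wrist","scene"):
    d=eyes.capture(n);cv2.imwrite(f"pics/{n}1.png",d["image"]);pickle.dump(d,open(n+"1.pkl","wb"))
E
```

```text
clock: 2.9
tcp_pos: [515.8, -13.1, 301.9]
eef_rot: [-1.307, 1.044, -1.041]
ft_force: [0.4, 0.0, 0.6]
opening: 0.5
```

View pics/wrist1.png

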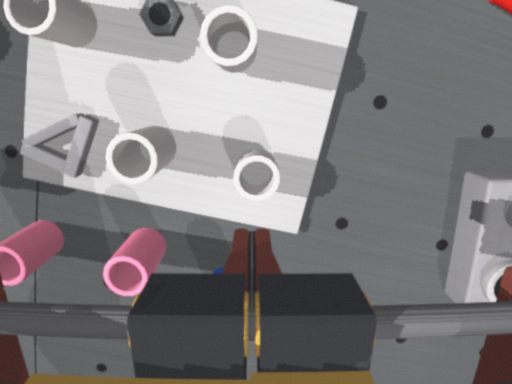

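The wrist picture shows the four stubs: the short one has the smallest rim, at (256,177). The full-length ones are at (229,36), (132,158) and (30,5). Candidates: whites at scene px (292,206), (271,219), (320,214), (317,247), plus the pink and blue look-alikes. I choose (292,206), as it is visibly shorter in both crops and triangulates about 35 mm lower than the others.

```bash
python3 - <<'E'
from h import *
W=pickle.load(open("wrist1.pkl","rb"))
im=W["image"]
cv2.imwrite("pics/c3.png",cv2.resize(im[140:215,210:310],None,fx=8,fy=8,interpolation=cv2.INTER_CUBIC))
E
```

```text
(no output)
```

View pics/c3.png

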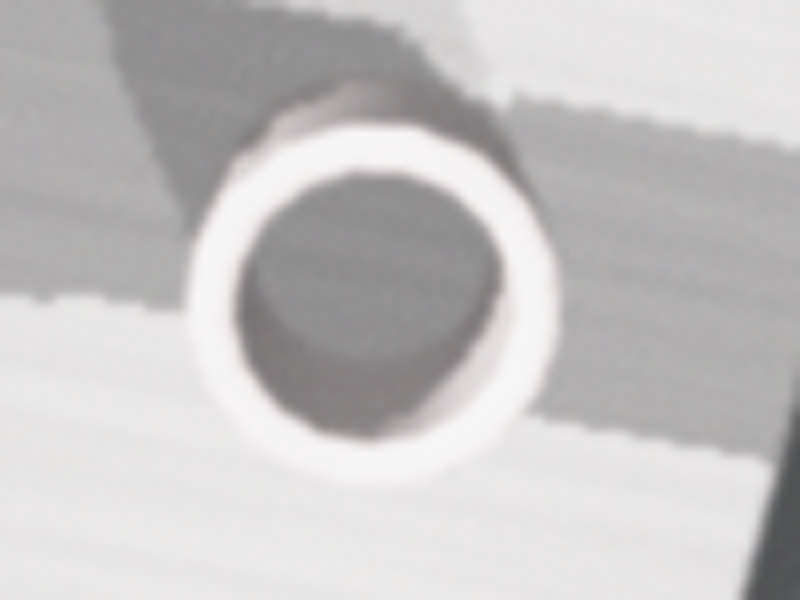

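```bash
python3 - <<'E'
from h import *
from station import monitor
W=pickle.load(open("wrist1.pkl","rb"))
X,_=tri([(W,(256.3,177.6))],55);print(X)
th=np.linspace(0,2*np.pi,40)
p=proj(W,np.c_[X[0]+24*np.cos(th),X[1]+24*np.sin(th),55+0*th]);print(np.ptp(p,axis=0),p.mean(0))
S=pickle.load(open("scene0.pkl","rb"));D=pickle.load(open("side0.pkl","rb"))
print(tri([(W,(256.3,177.6)),(S,(292,206.3)),(D,(276.5,211.2))]))
T=np.array([[.219,0,.976],[-.976,.002,.219],[-.002,-1,0]])
s=monitor.observe();tcp=np.array(s["tcp_pos"])
from scipy.spatial.transform import Rotation as Ro
T=Ro.from_rotvec(s["eef_rot"]).as_matrix();print(tcp,T.round(3))
tip=tcp+80*T[:,1];print("tip",tip,"delta tool (to 20 above)",T.T@(np.r_[X[:2],75]-tip))
E
```

```text
[514.9 -17.7  55. ]
[46.99824277 45.71894818] [256.48334189 176.78859785]
(array([513.9, -18. ,  51.1]), array([ 0.1,  0.1,  0.6,  0.5, -0.4, -0.7]))
[515.55159762 -15.07898955 302.92194201] [[ 0.219  0.     0.976]
 [-0.976 -0.     0.219]
 [ 0.001 -1.    -0.   ]]
tip [515.55757661 -15.11864976 222.92195207] delta tool (to 20 above) [  2.30117277 147.92316404  -1.20075933]
```

```bash
python3 -m crank '[0.001,0.03,0,0,0,0,255, 0.002,0.06,-0.001,0,0,0,255, 0.002,0.085,-0.001,0,0,0,255, 0.002,0.1,-0.001,0,0,0,255, 0.002,0.1,-0.001,0,0,0,255, 0.002,0.1,-0.001,0,0,0,255]'
python3 - <<'E'
from h import *
from station import eyes,monitor
for i in range(4):
    s=monitor.observe();print(s["tcp_pos"],s["eef_rot"])
    n=("wrist","scene","side","wrist")[i]
    d=eyes.capture(n);cv2.imwrite(f"pics/{n}2.png",d["image"]);pickle.dump(d,open(n+"2.pkl","wb"))
E
```

```text
clock: 3.5
tcp_pos: [514.9, -17.7, 203.1]
eef_rot: [-1.306, 1.046, -1.046]
ft_force: [0.3, -0.1, -0.4]
opening: 0.4
[514.92508935 -17.66896522 203.08389224] [-1.30553782  1.04634479 -1.04628333]
[515.54335523 -17.40768007 203.90440725] [-1.30450943  1.04480218 -1.04711624]
[515.82545622 -17.15075586 204.27463778] [-1.30403916  1.04378799 -1.04740017]
[515.92342294 -17.01350037 204.33848138] [-1.30381365  1.04345186 -1.04749421]
```

View pics/wrist2.png

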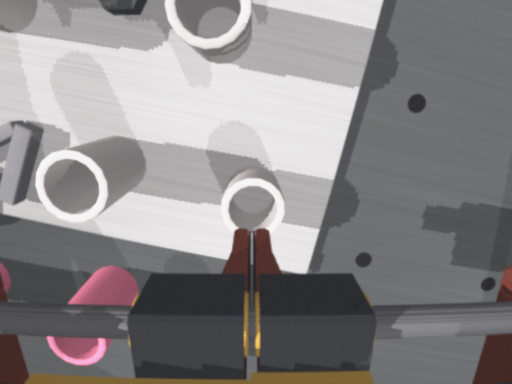

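```bash
python3 - <<'E'
from h import *
W=pickle.load(open("wrist2.pkl","rb"))
im=W["image"]
tips=proj(W,[[515.9,-17,124.3]]);print(tips)
th=np.linspace(0,2*np.pi,80)
big=cv2.resize(im[165:250,205:305],None,fx=8,fy=8,interpolation=cv2.INTER_CUBIC)
for r in (24,18):
    p=(proj(W,np.c_[514.7+r*np.cos(th),-17.5+r*np.sin(th),55+0*th])-[205,165]+.5)*8
    cv2.polylines(big,[p.round().astype(int)],True,(0,0,255),1)
cv2.imwrite("pics/c4.png",big[:600])
E
```

```text
[[252.1741825  247.36010098]]
```

View pics/c4.png

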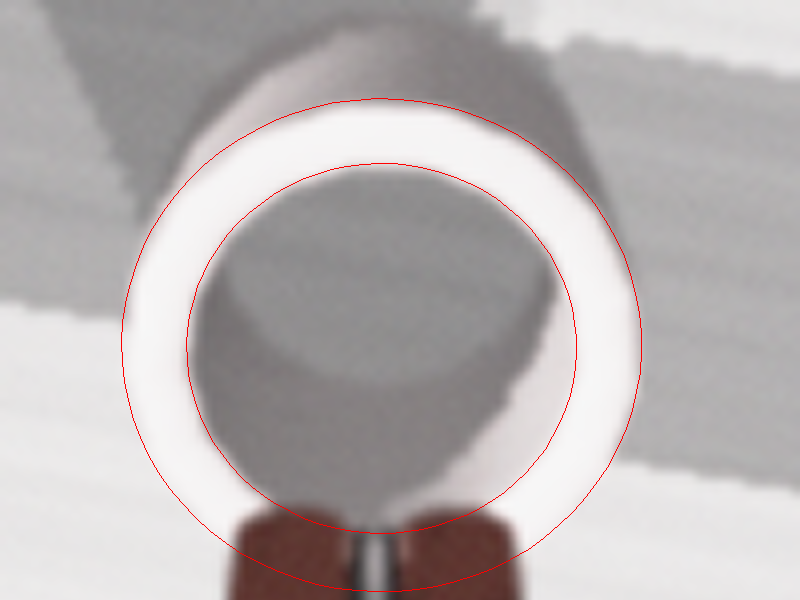

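```bash
python3 -m crank '[0,0.02,-0.001,0,0,0,255, 0,0.037,-0.001,0,0,0,255, 0,0.049,-0.001,0,0,0,255, 0,0.049,-0.001,0,0,0,255, 0,0.049,-0.001,0,0,0,255, 0,0.049,-0.001,0,0,0,255]'
python3 - <<'E'
from h import *
from station import eyes,monitor
for n in ("wrist","scene","side"):
    d=eyes.capture(n);im=d["image"];pickle.dump(d,open(n+"3.pkl","wb"))
    s=monitor.observe();print(s["tcp_pos"],s["ft_force"])
    a={"wrist":im[130:280,150:350],"scene":im[130:280,200:400],"side":im[130:280,180:380]}[n]
    cv2.imwrite(f"pics/{n}3.png",cv2.resize(a,None,fx=4,fy=4,interpolation=cv2.INTER_CUBIC))
E
```

```text
clock: 4.2
tcp_pos: [514.7, -16.6, 154.5]
eef_rot: [-1.305, 1.044, -1.046]
ft_force: [0.3, 0.5, 0.5]
opening: 0.3
[514.79133056 -16.6798623  154.64940528] [0.35786387 0.98551401 0.06534641]
[514.77369951 -16.74594106 154.63558351] [ 0.42419589 -0.18505242  0.47356597]
[514.6827112  -16.76530034 154.55753561] [-0.81707673  0.19878342 -0.16347834]
```

View pics/wrist3.png

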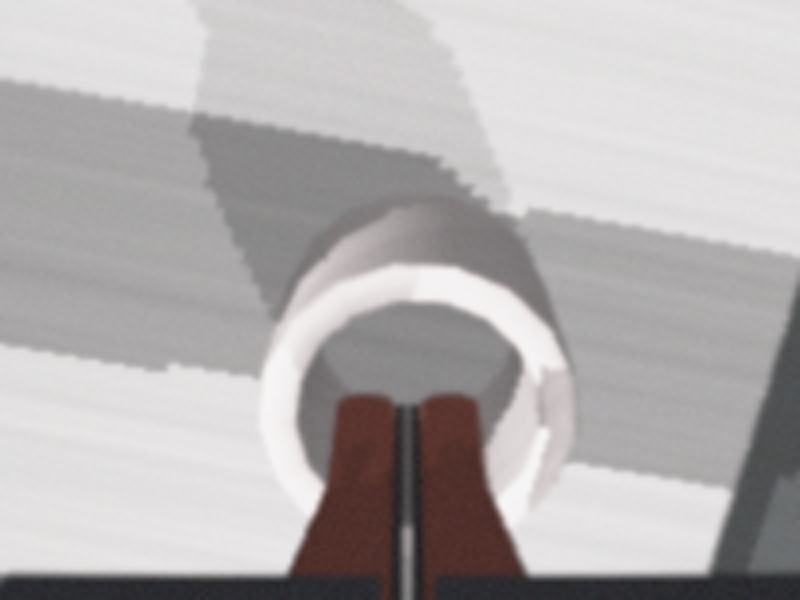

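View pics/side3.png

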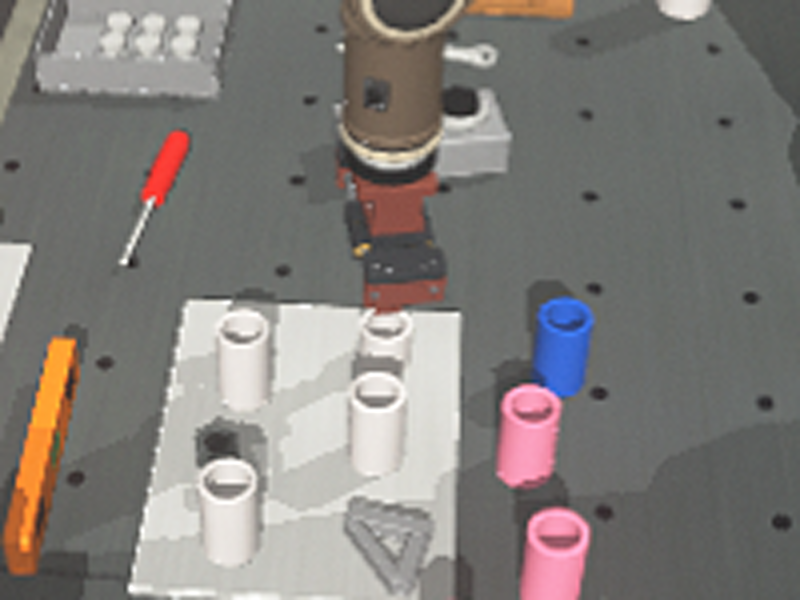

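View pics/scene3.png

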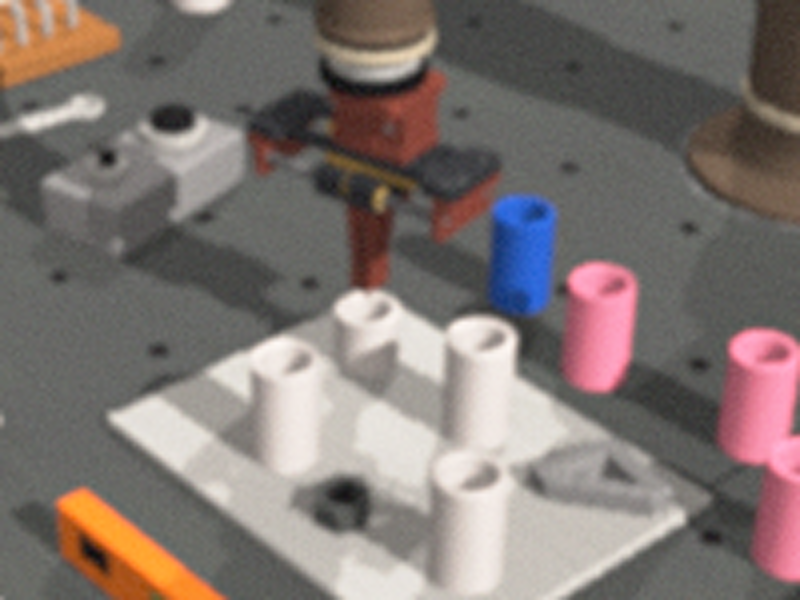

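The tips stand over the mouth, about 1 mm off to the left in the wrist view. I'll shift 1 mm and hold.

```bash
python3 -m crank '[0.001,0,0,0,0,0,255, 0.001,0,0,0,0,0,255, 0.001,0,0,0,0,0,255, 0.001,0,0,0,0,0,255, 0.001,0,0,0,0,0,255, 0.001,0,0,0,0,0,255, 0.001,0,0,0,0,0,255, 0.001,0,0,0,0,0,255, 0.001,0,0,0,0,0,255, 0.001,0,0,0,0,0,255, 0.001,0,0,0,0,0,255, 0.001,0,0,0,0,0,255]'
python3 -m crank '[0,0,0,0,0,0,255, 0,0,0,0,0,0,255, 0,0,0,0,0,0,255, 0,0,0,0,0,0,255, 0,0,0,0,0,0,255, 0,0,0,0,0,0,255, 0,0,0,0,0,0,255, 0,0,0,0,0,0,255, 0,0,0,0,0,0,255, 0,0,0,0,0,0,255, 0,0,0,0,0,0,255, 0,0,0,0,0,0,255]'
python3 -m crank '[0,0,0,0,0,0,255, 0,0,0,0,0,0,255, 0,0,0,0,0,0,255, 0,0,0,0,0,0,255, 0,0,0,0,0,0,255, 0,0,0,0,0,0,255, 0,0,0,0,0,0,255, 0,0,0,0,0,0,255]'
```

```text
clock: 5.35
tcp_pos: [514.4, -17.7, 153.6]
eef_rot: [-1.306, 1.045, -1.045]
ft_force: [-0.4, 0.2, 0.7]
opening: 0.4
clock: 6.35
tcp_pos: [514.4, -17.8, 153.6]
eef_rot: [-1.306, 1.045, -1.045]
ft_force: [0.0, -0.1, 0.3]
opening: 0.8
clock: 7.02
tcp_pos: [514.4, -17.7, 153.7]
eef_rot: [-1.306, 1.045, -1.045]
ft_force: [-0.3, 0.6, -0.6]
opening: 0.4
```

```bash
python3 -m crank '[0,-0.035,0,0,0,0,255, 0,-0.07,0,0,0,0,255, 0.02,-0.095,-0.008,0,0,0,255, 0.05,-0.1,-0.021,0,0,0,255, 0.085,-0.1,-0.036,0,0,0,255, 0.12,-0.1,-0.051,0,0,0,255, 0.155,-0.1,-0.066,0,0,0,255, 0.19,-0.1,-0.081,0,0,0,255, 0.225,-0.1,-0.095,0,0,0,255, 0.26,-0.1,-0.11,0,0,0,255, 0.285,-0.1,-0.121,0,0,0,255, 0.297,-0.1,-0.126,0,0,0,255]'
python3 -m crank '[0,0,0,0,0,0,255, 0,0,0,0,0,0,255, 0,0,0,0,0,0,255]'
python3 - <<'E'
from h import *
from station import eyes,monitor
for n in ("scene","wrist"):
    d=eyes.capture(n);im=d["image"];pickle.dump(d,open(n+"4.pkl","wb"))
    s=monitor.observe();print(s["tcp_pos"],s["ft_force"])
    cv2.imwrite(f"pics/{n}4.png",cv2.resize(im,(768,576),interpolation=cv2.INTER_CUBIC))
E
```

```text
clock: 8.02
tcp_pos: [454.6, -339.6, 253.4]
eef_rot: [-1.305, 1.049, -1.049]
ft_force: [-0.3, 0.3, -0.1]
opening: 0.3
clock: 8.27
tcp_pos: [457.3, -332.9, 253.6]
eef_rot: [-1.305, 1.043, -1.043]
ft_force: [-0.2, 0.0, 0.5]
opening: 0.4
[ 457.36984986 -332.8381775   253.75623148] [-0.34146403  0.49247784  0.69874934]
[ 457.38887309 -332.97461183  253.83024353] [ 0.32732021 -0.70212102 -1.06590237]
```

View pics/wrist4.png

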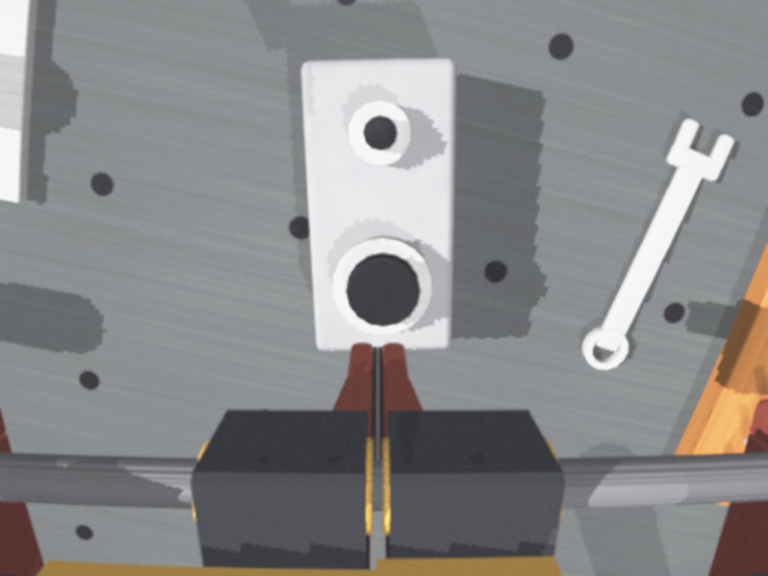

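View pics/scene4.png

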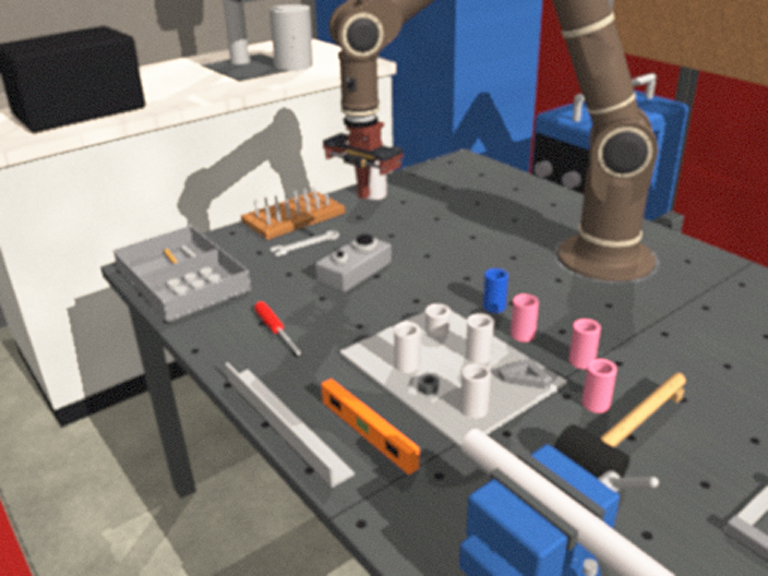

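The wrist view shows the large black button at (255,193) native px and the small one at (253,88). All four stubs still stand in the scene view.

```bash
python3 - <<'E'
from h import *
W=pickle.load(open("wrist4.pkl","rb"));S=pickle.load(open("scene0.pkl","rb"));D=pickle.load(open("side0.pkl","rb"))
for z in (56,60,65,70):
    X,_=tri([(W,(255.2-.2,193.2-.2))],z)
    th=np.linspace(0,6.283,60);p=proj(W,np.c_[X[0]+21*np.cos(th),X[1]+21*np.sin(th),z+0*th])
    print(X,np.ptp(p,axis=0), tri([(W,(253.3,88.5))],z)[0])
print(tri([(W,(255,193)),(S,(243.6,158.9)),(D,(295,155.5))]))
E
```

```text
[ 454.4 -336.1   56. ] [47.67563406 45.84378299] [ 540.1 -314.9   56. ]
[ 455.5 -335.8   60. ] [48.3648753  46.50626764] [ 540.  -314.9   60. ]
[ 456.9 -335.4   65. ] [49.25639131 47.36460954] [ 539.8 -314.9   65. ]
[ 458.3 -335.    70. ] [50.18137752 48.25523313] [ 539.7 -314.9   70. ]
(array([ 456.6, -335.5,   64.2]), array([ 0. ,  0. ,  0.3,  0.5, -0.3, -0.6]))
```

```bash
python3 -m crank '[0.001,0.03,-0.001,0,0,0,255, 0.002,0.06,-0.001,0,0,0,255, 0.002,0.085,-0.001,0,0,0,255, 0.002,0.1,-0.001,0,0,0,255, 0.002,0.1,-0.001,0,0,0,255, 0.002,0.1,-0.001,0,0,0,255]'
python3 - <<'E'
from h import *
from station import eyes
d=eyes.capture("wrist");cv2.imwrite("pics/wrist5.png",cv2.resize(d["image"],(768,576),interpolation=cv2.INTER_CUBIC))
E
```

```text
clock: 8.87
tcp_pos: [456.4, -335.9, 153.6]
eef_rot: [-1.306, 1.045, -1.042]
ft_force: [-0.4, -0.4, -0.2]
opening: 0.7
```

View pics/wrist5.png

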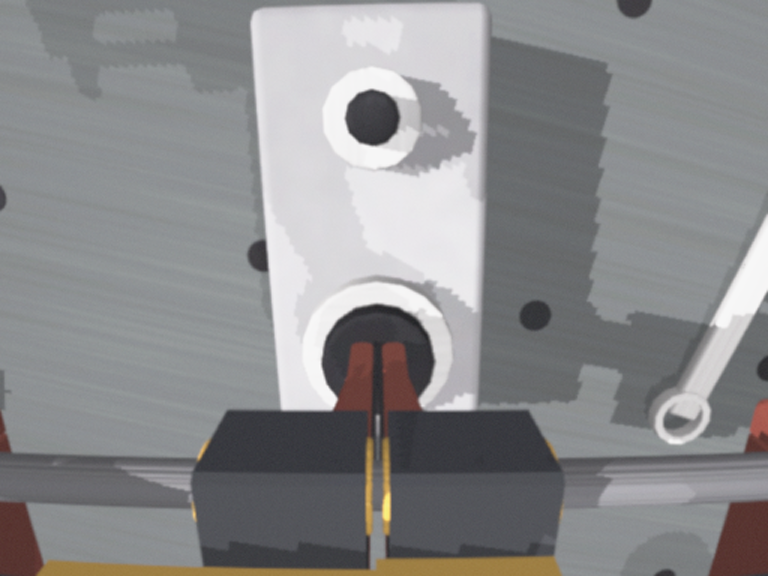

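```bash
python3 -m crank '[0,0.004,0,0,0,0,255, 0,0.007,0,0,0,0,255, 0,0.009,0,0,0,0,255, 0,0.009,0,0,0,0,255, 0,0.009,0,0,0,0,255]'
python3 -m crank '[0,0.001,0,0,0,0,255, 0,0.002,0,0,0,0,255, 0,0.003,0,0,0,0,255, 0,0.003,0,0,0,0,255, 0,0.003,0,0,0,0,255]'
```

```text
clock: 9.33
tcp_pos: [457.2, -337.4, 146.3]
eef_rot: [-1.305, 1.042, -1.047]
ft_force: [0.1, 1.8, 10.2]
opening: 0.6
clock: 9.75
tcp_pos: [457.3, -337.3, 145.8]
eef_rot: [-1.306, 1.041, -1.048]
ft_force: [-7.6, 6.5, 33.6]
opening: 0.5
```

```bash
python3 - <<'E'
from h import *
from station import eyes,monitor
d=eyes.capture("wrist");a=cv2.resize(d["image"][170:290,180:330],None,fx=2.6,fy=2.6,interpolation=cv2.INTER_CUBIC)
e=eyes.capture("scene");b=cv2.resize(e["image"][120:200,195:295],None,fx=3.9,fy=3.9,interpolation=cv2.INTER_CUBIC)
cv2.imwrite("pics/p6.png",np.hstack([a,b[:312,:390]]))
s=monitor.observe();print(s["tcp_pos"],s["ft_force"])
E
```

```text
[ 457.33031006 -337.35687408  145.82304329] [-6.98173033  7.68715901 32.61931631]
```

View pics/p6.png

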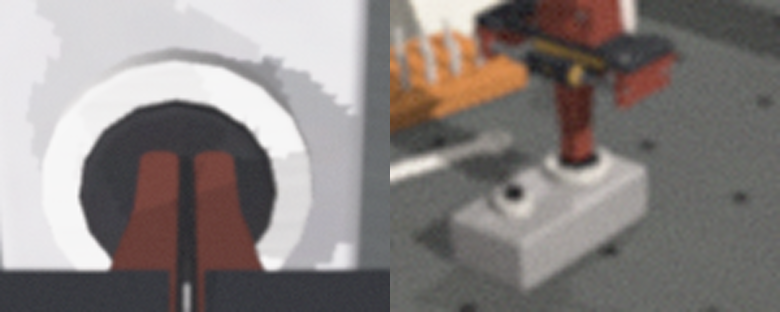

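The fingertips are inside the black disc, and 33 N is well above the 5 N spring, so the button is on its stop. Next I release it.

```bash
python3 -m crank '[0,-0.005,0,0,0,0,255, 0,-0.012,0,0,0,0,255, 0,-0.03,0,0,0,0,255, 0,-0.06,0,0,0,0,255, 0,-0.09,0,0,0,0,255, 0,-0.11,0,0,0,0,255, 0,-0.11,0,0,0,0,255, 0,-0.11,0,0,0,0,255, 0,-0.11,0,0,0,0,255, 0,-0.11,0,0,0,0,255]'
python3 - <<'E'
from h import *
from station import eyes,monitor
d=eyes.capture("wrist");a=cv2.resize(d["image"],(390,292))
e=eyes.capture("scene");b=cv2.resize(e["image"][120:280,195:405],(390,292),interpolation=cv2.INTER_CUBIC)
cv2.imwrite("pics/p7.png",np.hstack([a,b]))
s=monitor.observe();print(s["tcp_pos"],s["ft_force"],np.abs(s["joint_velocities"]).max())
W=pickle.load(open("wrist4.pkl","rb"))
cv2.imwrite("pics/p8.png",np.hstack([cv2.resize(x[140:240,190:320],None,fx=3,fy=3,interpolation=cv2.INTER_CUBIC) for x in (W["image"],d["image"])]))
E
```

```text
clock: 10.68
tcp_pos: [455.2, -337.1, 250.3]
eef_rot: [-1.306, 1.047, -1.043]
ft_force: [-0.6, -0.2, 0.2]
opening: 0.3
[ 455.40724165 -337.12218862  250.39648261] [0.15538478 0.98926871 0.6614079 ] 0.006644663485941337
```

View pics/p7.png

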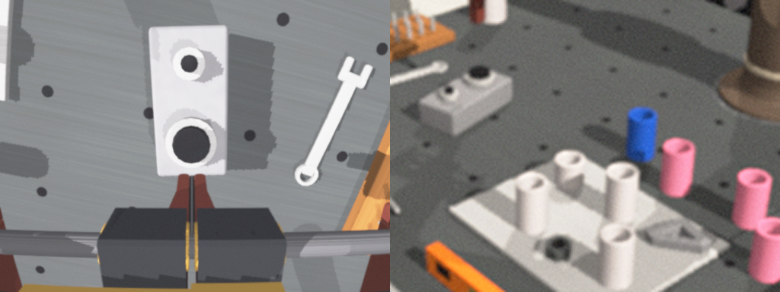

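View pics/p8.png

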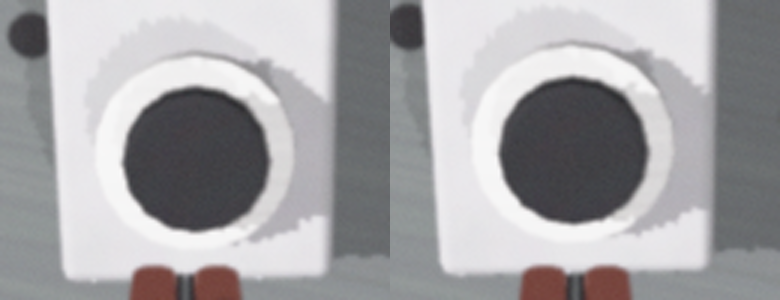

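The button looks the same size as before the press, so it has sprung back up. The scene is undisturbed and the arm is at rest and clear.

```bash
python3 -c "
from station import workorder
print(workorder.finish_job())"
```

```text
the job is handed in; nothing more can be done
None
```

I pointed out the short stub to the overhead camera, then pressed and released the large button, and handed the job in at about 10.8 s of the 45 s.

- **Pointing:** The short stub's mouth measured about (514.5, -17.5), at 55 mm height. I held the closed fingertips there for over 2.5 s, at (514.4, -17.7) and about 74 mm high, roughly 19 mm above the rim. The force reading stayed at noise level, so nothing was touched.
- **Button:** I pressed the large button straight down until the force reached about 33 N, well beyond its 5 N spring. The picture showed the tips inside the black disc. After I raised the arm, the button looked the same as before the press and the force was back to zero.
- **Other objects:** The last pictures show all four stubs still standing where they were. I never went near the small button.

**Checks that disagreed:** Triangulating from the scene and side cameras put rim heights about 4–6 mm too low. The button stopped the fingers at about 66 mm, a few millimetres higher than its estimated pressed height, which fits the same error. I had no direct reading of the button's travel, so "fully down" rests on the force and the pictures.

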